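# Load the bottle mixer and start it

### The arm

A 6-joint arm with a two-finger parallel gripper is mounted at the origin on the work surface. World frame = base frame: x ahead of the robot, y to its left, z up, the work surface at z = 0. Lengths are in m, angles in rad, forces in N, time in s.
With the tool pointing down it reaches from about 0.35 to 0.85 m from the base axis. Payload 8.1 kg.
Tool frame: the origin (TCP) lies midway between the tips of the shut fingers; the grasp point (between the pads) lies 19 mm behind it (robot.grip_point_offset is the distance from the TCP to the grasp point, in m); z points along the fingers, y is the line along which they close (so a half turn about z gives the same grasp; the last joint's range is limited). The gripper opens to 93 mm and grips with 3 to 60 N. Pads are 15 mm wide; open, the fingers measure 128 mm over their backs; the gripper's body (75 mm by 188 mm) begins 65 mm behind the grasp point.
Start: joints at [-1.301, 0.13, 1.488, -0, 1.523, -0.085], TCP at [0.208, -0.563, 0.219] pointing down, gripper open.
Joint ranges: [-2.96, 2.96], [-0.89, 2.26], [0.02, 2.5], [-1.34, 4.48], [0, 2.73], [-2.66, 2.66]. Speed limits (rad/s): [2.39, 2.39, 2.79, 3.14, 3.14, 3.14].

### API

Orientations are given as a rotation vector (axis times angle).
In Python, from plant import robot, read_camera, job gives the robot as it stands.
- The arm moves only by the shell command python3 -m inch 'ROWS' [FORCE]. ROWS is JSON, one flat list of numbers, 5 for each row, row after row: the shift along the world's x, y, z in mm, then the turn about the world's z in degrees, then the opening in per cent of the stroke, from 0 (shut) to 100 (fully open). In form: [dx, dy, dz, yaw, hand, dx, dy, dz, yaw, hand, ...]. A call has 1 to 10 rows; each row is the pose to reach, as a shift and turn from the pose commanded when the call began; what a row does not reach only later rows make up. A row lasts 1/12 s, in which the tool goes at most 41.7 mm and 7.16 degrees, less where a joint would pass 70% of its speed; a pose out of reach is approached as far as the arm can. A call with a gripper value outside its range is refused whole. The fingers move at their own pace and stop on an object; FORCE is the grip in N (left out, the last holds). Time passes only in rows, so rows that repeat a pose let the fingers close. It gives the time, the measured TCP pose, the force, the opening and the grip force at its end, in the units of the state.
- robot.read_state(): the state, without advancing time (a new reading comes with each control period).
- read_camera(name): name is "scene" or "top" or "wrist"; returns a dict with "image" (400x640x3 uint8, blue, green, red), "K" (3x3 intrinsics, pixels), "D" ([k1, k2, p1, p2, k3] as OpenCV has them; the pictures are not rectified), "extrinsics" (4x4, takes a point from world to camera coordinates); the wrist camera has in their place "mount" (4x4, takes a point from camera to tool coordinates, whose origin is the TCP and whose axes are the flange's). Camera axes: x right, y down, z forward; pixel columns grow to the right and rows downward; lengths in m; the calibration is good to about 2 mm. A picture is of the moment at which its call begins: read the wrist's pose just before it. There is no depth.
- job.close_job(): hands the job in; it is judged then, once.
The state is a dict: "t": time; "q": joint angles; "dq": joint speeds; "joint_torque": joint torques, N m; "tool_pos": TCP position; "orientation": TCP orientation; "force": force on the tool from outside, world axes, zero at the start; "wrist_torque": the same for the moment, N m; "opening": finger opening in m; "gripper_force": force on a finger pad.
Only numpy, scipy, OpenCV 4.12 (cv2) and the standard library are available. Lean on these libraries where they do the work, as an engineer would, in place of code of your own. Each camera call takes 0.05 s, during which the arm holds its last target. There are 200 camera calls.

### The job

Get the bottle mixer going in the cellar: lift the squat thinner jar out of its round cup and stand it in the drip tray, then stand all the white paint bottles from the bench upright on the floor of the cup as one cluster, one bottle in the middle of the cup and the others round it. When everything is loaded, press the mixer's foot pedal right down to its stop, hold it there for about half a second and let it come up again. Leave the other things on the bench where they are.

Things in the scene. Friction and masses are not known exactly. Their poses are not given: they have to be found in the camera images.
- bottle0: White plastic paint bottle standing upright on the bench (4 to 6 of the six are there, the others are absent): straight round body 32 mm across and 58 mm high, a 4 mm sloping shoulder, then a straight black cap 14 mm across from 62 mm up to the top at 100 mm, to be gripped from above. About 70 g, bottom-heavy (settled pigment, centre of mass about 14 mm up). Origin: centre of its underside; z up along the bottle.
- bottle1: White plastic paint bottle standing upright on the bench (4 to 6 of the six are there, the others are absent): straight round body 32 mm across and 58 mm high, a 4 mm sloping shoulder, then a straight black cap 14 mm across from 62 mm up to the top at 100 mm, to be gripped from above. About 70 g, bottom-heavy (settled pigment, centre of mass about 14 mm up). Origin: centre of its underside; z up along the bottle.
- bottle2: White plastic paint bottle standing upright on the bench (4 to 6 of the six are there, the others are absent): straight round body 32 mm across and 58 mm high, a 4 mm sloping shoulder, then a straight black cap 14 mm across from 62 mm up to the top at 100 mm, to be gripped from above. About 70 g, bottom-heavy (settled pigment, centre of mass about 14 mm up). Origin: centre of its underside; z up along the bottle.
- bottle3: White plastic paint bottle standing upright on the bench (4 to 6 of the six are there, the others are absent): straight round body 32 mm across and 58 mm high, a 4 mm sloping shoulder, then a straight black cap 14 mm across from 62 mm up to the top at 100 mm, to be gripped from above. About 70 g, bottom-heavy (settled pigment, centre of mass about 14 mm up). Origin: centre of its underside; z up along the bottle.
- bottle4: White plastic paint bottle standing upright on the bench (4 to 6 of the six are there, the others are absent): straight round body 32 mm across and 58 mm high, a 4 mm sloping shoulder, then a straight black cap 14 mm across from 62 mm up to the top at 100 mm, to be gripped from above. About 70 g, bottom-heavy (settled pigment, centre of mass about 14 mm up). Origin: centre of its underside; z up along the bottle.
- bottle5: White plastic paint bottle standing upright on the bench (4 to 6 of the six are there, the others are absent): straight round body 32 mm across and 58 mm high, a 4 mm sloping shoulder, then a straight black cap 14 mm across from 62 mm up to the top at 100 mm, to be gripped from above. About 70 g, bottom-heavy (settled pigment, centre of mass about 14 mm up). Origin: centre of its underside; z up along the bottle.
- jar: The squat thinner jar, found standing in the mixer's cup: amber round body 50 mm across and 46 mm high, 4 mm shoulder, then a straight steel cap 18 mm across from 50 mm up to the top at 90 mm, to be gripped from above. About 140 g. Origin: centre of its underside; z up.
- cup_floor (a point): Centre of the inner floor of the bottle mixer's open round cup, 50 mm above the bench. The mixer is fixed to the bench: round green housing 148 mm across and 36 mm high, on it an aluminium cup of 112 mm inner diameter, 3 mm wall, whose rim is 50 mm above this floor. Seven bottles would just fit, one in the middle and six round it, about 36 mm apart.
- tray: Fixed square black drip tray, 150 x 150 mm outside, 4 mm walls and floor, rim 14 mm high. Origin: centre of its underside, on the bench; x and y along its sides.
- pedal (a joint): The mixer's foot switch, standing fixed on the bench: an aluminium treadle plate 66 mm wide and 130 mm long with dark rubber ribs, on a dark steel base, hinged at one end, the other end raised. Joint value in rad: 0 = up (sprung), 0.24 = fully down on its stop. Springs back by itself. Pressed at point pedal_pad it takes about 3 N to start and 9 N at the stop.
- pedal_pad (a point): The place to press: on the treadle's top face, 100 mm from the hinge, 28 mm from the free end, mid-width; it is about 62 mm above the bench when up and moves down 24 mm to the stop. Its z axis points up when the pedal is up, its x axis points level along the treadle towards the hinge.
- waxtin: Round flat tin, 56 mm across, 24 mm high, loose, among the bottles. Not part of the job: leave it alone. Origin: centre of its underside.
- tape: Ring-shaped roll of grey tape lying flat, 60 mm across, 22 mm high, loose, among the bottles. Not part of the job: leave it alone. Origin: centre of its underside.
- sander: Square sanding block, 44 x 44 x 26 mm, loose, among the bottles. Not part of the job: leave it alone. Origin: centre of its underside.
There are look-alikes about, which are no part of the job. Leave any blue look-alike of the part that bears pedal alone.

How it is judged:
By the outcome, as a careful person would: the job done as asked, in the order asked, and still so for the second after the job is handed in, with the robot touching nothing.
Of bottle0, bottle1, bottle2, bottle3, bottle4, bottle5 only 4 to 6 are there at a start; the rules pass over those that are not, and their reading is None.
At some moment in a run one of bottle0, bottle1, bottle2, bottle3, bottle4, bottle5, jar may be knocked a few centimetres aside while the robot is not near it.
It also fails if it takes over 210 s, if anything falls off the work surface, if the arm or the gripper's body presses on something with over 40 N, if the wrist force passes 120 N, or if a joint passes its speed limit or range.

## Working session

There is one attempt and no reset: what is moved stays moved. The work goes in short steps, Python scripts to look and compute and a shell command to move; the robot and the scene stay as the last step left them, time stands still between calls to the robot, and variables do not carry over. Pictures are saved under pics/ and viewed, at most 14 in all, crops included, and the job is handed in when it is done.

```bash
mkdir -p pics; ls
python3 - <<'E'
from plant import robot, read_camera
import cv2,numpy as np,pickle
s=robot.read_state();print(s)
d={}
for n in("scene","top"):
    c=read_camera(n);d[n]=c;cv2.imwrite(f"pics/{n}0.png",c["image"])
    print(n,c["K"],c["D"],c["extrinsics"])
c=read_camera("wrist");print(c["K"],c["D"],c["mount"])
pickle.dump(d,open("c0.pkl","wb"))
E
```

```text
pics
{'t': 0.0, 'q': array([-1.30137232e+00,  1.31140197e-01,  1.48929083e+00,  1.45606783e-05,
        1.52299344e+00, -8.53895499e-02]), 'dq': array([-0.0002505 ,  0.00061106,  0.00086409, -0.00070807, -0.00083911,
        0.00098229]), 'joint_torque': array([ 2.47090685e-05, -5.59853911e+01, -4.91754520e+01,  7.66849425e-02,
        3.56963393e-02, -1.10127014e-04]), 'tool_pos': array([ 0.20832828, -0.56206067,  0.21759363]), 'orientation': array([-3.09048769e+00, -5.54097655e-01,  2.41507969e-04]), 'force': array([-0.39036401, -0.63568589, -0.10785143]), 'wrist_torque': array([-0.10096048, -0.00419989,  0.00385648]), 'gripper_force': 0.0, 'opening': 0.09307839717009657}
scene [[376.64282769   0.         322.86776402]
 [  0.         376.64282769 201.62422106]
 [  0.           0.           1.        ]] [-0.06180981  0.          0.          0.          0.        ] [[-0.48617124  0.87364043 -0.0197468   0.23433206]
 [ 0.69149629  0.3707973  -0.61995342 -0.26416377]
 [-0.53429431 -0.31505836 -0.7843901   1.28927404]
 [ 0.          0.          0.          1.        ]]
top [[372.46534487   0.         320.71445291]
 [  0.         372.46534487 201.04289894]
 [  0.           0.           1.        ]] [0.00032003 0.         0.         0.         0.        ] [[ 0.02364061 -0.99965579  0.01137649 -0.0271582 ]
 [-0.99604775 -0.02452678 -0.08536575  0.44173712]
 [ 0.08561539 -0.00931343 -0.99628473  1.11803789]
 [ 0.          0.          0.          1.        ]]
[[328.35350404   0.         313.35015149]
 [  0.         328.35350404 204.34808072]
 [  0.           0.           1.        ]] [-0.0663283  0.         0.         0.         0.       ] [[ 3.62317670e-07 -9.63508534e-01 -2.67677614e-01  7.41133688e-02]
 [ 9.99999958e-01 -7.74303929e-05  2.80065116e-04  7.65791326e-04]
 [-2.90571513e-04 -2.67677602e-01  9.63508493e-01 -1.65813382e-01]
 [ 0.00000000e+00  0.00000000e+00  0.00000000e+00  1.00000000e+00]]
```

View pics/top0.png

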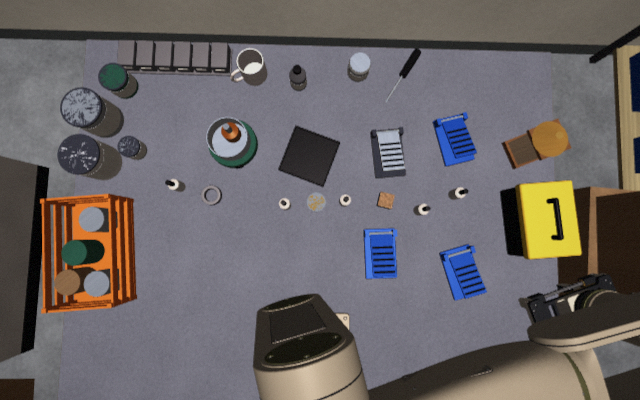

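View pics/scene0.png

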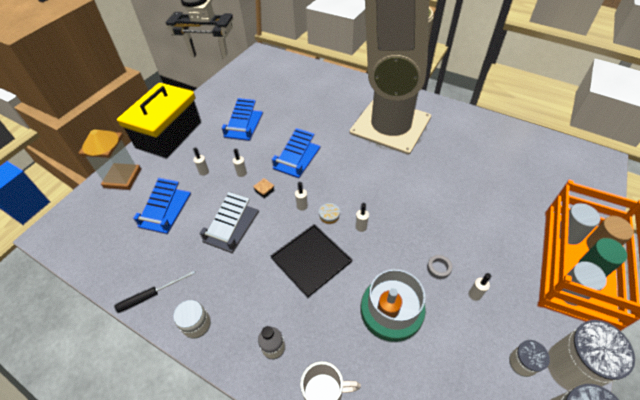

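```bash
cat > h.py <<'E'
import cv2,numpy as np,pickle
from plant import robot, read_camera
from scipy.spatial.transform import Rotation as R
def cam(n):
    s=robot.read_state(); c=read_camera(n)
    if n=="wrist":
        T=np.eye(4);T[:3,:3]=R.from_rotvec(s["orientation"]).as_matrix();T[:3,3]=s["tool_pos"]
        c["extrinsics"]=np.linalg.inv(T@c["mount"])
    return c
def ray(c,p):
    u=cv2.undistortPoints(np.array([[p]],float),c["K"],c["D"])[0,0]
    E=c["extrinsics"];Rm=E[:3,:3];o=-Rm.T@E[:3,3];d=Rm.T@np.r_[u,1];return o,d/np.linalg.norm(d)
def plane(c,p,z):
    o,d=ray(c,p);return o+d*(z-o[2])/d[2]
def tri(a,p,b,q):
    o1,d1=ray(a,p);o2,d2=ray(b,q)
    t=np.linalg.lstsq(np.c_[d1,-d2],o2-o1,rcond=None)[0]
    x,y=o1+t[0]*d1,o2+t[1]*d2;return (x+y)/2,np.linalg.norm(x-y)
def proj(c,X):
    E=c["extrinsics"];r=cv2.Rodrigues(E[:3,:3])[0]
    return cv2.projectPoints(np.array([X],float),r,E[:3,3],c["K"],c["D"])[0][0,0]
def blobs(m,lo,hi):
    n,_,st,ce=cv2.connectedComponentsWithStats(m.astype(np.uint8))
    return [(int(st[i,4]),ce[i].round(1).tolist(),st[i,:4].tolist()) for i in range(1,n) if lo<=st[i,4]<=hi]
E
python3 - <<'E'
from h import *
d=pickle.load(open("c0.pkl","rb"))
for n in d:
    im=d[n]["image"].astype(int);mx=im.max(2);mn=im.min(2)
    print(n,"dark",[b for b in blobs(mx<45,8,200)])
    print("white",blobs((mn>165)&(mx-mn<40),10,300))
    print("tray",blobs(mx<45,1500,6000))
def z(n,x,y,w,h,k):return cv2.resize(d[n]["image"][y:y+h,x:x+w],None,fx=k,fy=k,interpolation=2)
cv2.imwrite("pics/z.png",np.vstack([z("top",160,110,160,100,5)[:,:800],z("scene",330,240,160,20,5)*0])[:600])
a=np.hstack([z("top",195,110,66,65,6)[:,:390],z("scene",355,260,66,65,6)[:,:390]])
b=np.hstack([z("top",365,120,66,33,6)[:,:390],z("scene",195,185,66,33,6)[:,:390]])
cv2.imwrite("pics/z.png",np.vstack([a,b]))
E
```

```text
scene dark [(79, [192.9, 3.1], [182, 0, 24, 7]), (30, [182.9, 16.4], [178, 15, 11, 4]), (18, [215.8, 17.6], [213, 16, 7, 5]), (120, [200.7, 22.7], [167, 16, 65, 11]), (8, [185.5, 27.5], [184, 27, 4, 2]), (33, [177.3, 31.6], [174, 29, 8, 6]), (37, [216.6, 33.1], [213, 31, 9, 5]), (25, [192.3, 46.5], [190, 39, 6, 16]), (144, [175.6, 82.9], [160, 76, 36, 14]), (81, [152.0, 98.6], [141, 88, 26, 26]), (21, [196.4, 152.5], [194, 149, 5, 9]), (21, [236.2, 154.1], [235, 150, 4, 9]), (25, [300.0, 187.4], [299, 183, 3, 10]), (28, [266.3, 193.1], [259, 189, 14, 8]), (24, [362.9, 208.3], [362, 204, 3, 10]), (14, [204.3, 236.5], [202, 235, 5, 4]), (9, [310.2, 235.4], [308, 234, 6, 4]), (30, [232.4, 245.2], [229, 241, 7, 8]), (19, [280.1, 265.6], [275, 261, 11, 11]), (20, [345.0, 265.0], [340, 261, 11, 9]), (24, [332.0, 275.7], [325, 270, 14, 13]), (12, [292.2, 278.9], [288, 275, 9, 9]), (40, [485.1, 279.0], [481, 274, 9, 10]), (23, [308.2, 291.9], [300, 288, 18, 9]), (166, [134.8, 302.0], [116, 291, 41, 21]), (18, [268.7, 336.6], [264, 333, 10, 6])]
white [(29, [636.8, 2.0], [634, 0, 6, 6]), (12,
[... 3756 characters left out ...]
249.5, 64.4], [231, 48, 32, 27]), (271, [359.9, 61.8], [351, 53, 19, 19]), (16, [239.1, 78.2], [236, 77, 7, 4]), (190, [388.1, 136.9], [378, 132, 21, 11]), (37, [390.4, 146.1], [379, 145, 22, 3]), (35, [390.1, 151.6], [380, 150, 21, 4]), (38, [391.3, 157.0], [381, 156, 22, 3]), (37, [392.8, 162.4], [383, 161, 21, 4]), (33, [393.3, 167.9], [384, 167, 21, 3]), (49, [173.8, 184.4], [168, 179, 10, 11]), (48, [458.8, 192.6], [455, 187, 10, 11]), (58, [344.7, 199.7], [340, 194, 11, 11]), (57, [284.2, 203.5], [279, 198, 11, 11]), (47, [422.1, 209.2], [419, 204, 9, 11]), (60, [571.7, 301.1], [568, 295, 9, 16])]
tray [(4986, [333.1, 42.1], [0, 26, 640, 52]), (2097, [34.0, 262.5], [21, 166, 28, 187])]
```

View pics/z.png

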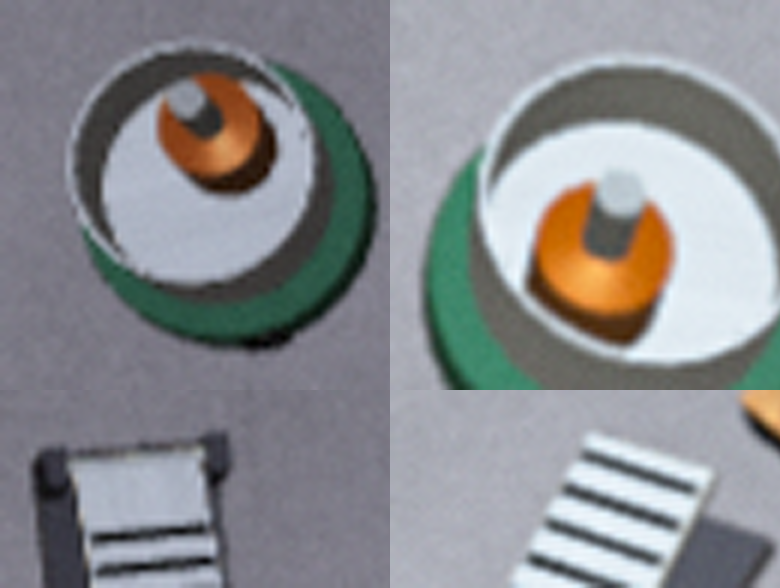

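Run:
```python
from h import *
d=pickle.load(open("c0.pkl","rb"));a=d["top"];b=d["scene"]
for n,p,q in [("A",(169.4,182.8),(485.1,279)),("D",(424.2,208.4),(236.2,154.1)),("D?",(424.2,208.4),(300,187.4)),("E",(463.4,191.2),(196.4,152.5)),("B",(284.2,203.5),(362.9,208.3)),("C",(344.7,199.7),(300,187.4)),("jarcaptop",(225.8,126.7),(393.3,292.2))]:
    X,e=tri(a,p,b,q);print(n,X.round(4),round(e,4))
print("rim",plane(a,(227.2,137),.1))
im=a["image"]
for n,p,z in [("tray",(309,156),.004),("tin",(316,202),.02),("pad",(394,167),.062),("sander",(386,200),.026),("tape",(212,196),.022)]:print(n,plane(a,p,z).round(3))
print([np.degrees(0)])
s=robot.read_state();print(R.from_rotvec(s["orientation"]).as_matrix().round(3))
```

```text
A [0.4795 0.4214 0.0788] 0.0023
D [ 0.4244 -0.3177  0.0813] 0.0054
D? [ 0.4002 -0.2346  0.0064] 0.2036
E [ 0.4759 -0.4295  0.0823] 0.0008
B [0.4275 0.0896 0.0766] 0.0003
C [ 0.4439 -0.0874  0.0786] 0.0048
jarcaptop [0.6338 0.2532 0.1333] 0.0011
rim [0.61304092 0.25682048 0.1       ]
tray [0.584 0.023 0.004]
tin [ 0.439 -0.002  0.02 ]
pad [ 0.545 -0.231  0.062]
sander [ 0.45  -0.215  0.026]
tape [0.449 0.314 0.022]
[np.float64(0.0)]
[[ 0.938  0.347 -0.   ]
 [ 0.347 -0.938  0.001]
 [ 0.    -0.001 -1.   ]]
```

```bash
python3 -m inch '[18,35,0,-3,100,36,70,0,-6,100,54,105,0,-10,100,72,140,0,-15,100,90,175,0,-20.3,100,108,210,5,-20.3,100,126,245,10,-20.3,100,144,280,20,-20.3,100,162,315,22,-20.3,100,180,350,22,-20.3,100]' && python3 -m inch '[18,35,0,0,100,36,70,0,0,100,54,105,0,0,100,72,140,0,0,100,90,175,0,0,100,108,210,0,0,100,126,245,0,0,100,144,280,0,0,100,162,315,0,0,100,180,350,0,0,100]' && python3 -m inch '[15,30,0,0,100,30,60,0,0,100,45,85,0,0,100,60,115,0,0,100,60,115,0,0,100,60,115,0,0,100]'
python3 - <<'E'
from h import *
s=robot.read_state();print(s["q"].round(3),s["tool_pos"],s["t"])
c=cam("wrist");pickle.dump(c,open("w0.pkl","wb"));cv2.imwrite("pics/w0.png",c["image"]);print(proj(c,[.634,.253,.14]),proj(c,[.613,.257,.1]))
E
```

```text
t: 0.98
tool_pos: [0.3892, -0.2111, 0.2416]
orientation: [3.141, 0.0, 0.002]
force: [0.3, -0.4, 0.7]
opening: 0.0931
gripper_force: 0.0
t: 1.82
tool_pos: [0.5688, 0.1394, 0.2403]
orientation: [3.141, 0.001, -0.001]
force: [0.2, -0.4, 0.5]
opening: 0.093
gripper_force: 0.0
t: 2.32
tool_pos: [0.6281, 0.2537, 0.2387]
orientation: [3.141, 0.004, -0.004]
force: [0.1, -0.7, 0.2]
opening: 0.0929
gripper_force: 0.0
[ 0.308  0.337  1.214 -0.     1.594  1.876] [0.62810048 0.25373013 0.23869124] 2.3167
[313.15035099 198.30283455] [308.91985659 208.88228964]
```

View pics/w0.png

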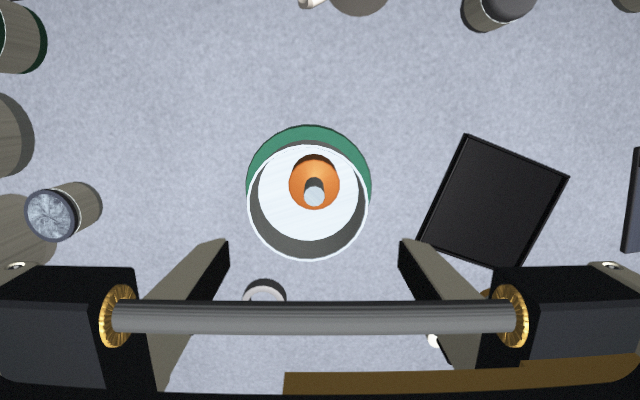

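Run:
```python
from h import *
d=pickle.load(open("c0.pkl","rb"));a=d["top"];b=d["scene"];w=pickle.load(open("w0.pkl","rb"))
hsv=cv2.cvtColor(w["image"],cv2.COLOR_BGR2HSV)
o=((hsv[...,0]>5)&(hsv[...,0]<22)&(hsv[...,1]>140)&(hsv[...,2]>120));print(blobs(o,300,5000))
print("captop",plane(w,(314,192),.14),tri(w,(314,192),a,(225.8,126.7)),tri(w,(314,192),b,(393.3,292.2)))
# rim: ellipse of outer edge
print("rim",plane(w,(308.5,201),.1),tri(w,(308.5,201),a,(227.2,137)))
for p in [(247,201),(370,201),(308.5,141),(308.5,261)]:print(plane(w,p,.1).round(4))
g=((hsv[...,0]>60)&(hsv[...,0]<90)&(hsv[...,1]>80)).astype(np.uint8);print("green",blobs(g,300,9000))
print("tray",[plane(w,p,.014).round(3) for p in [(466,134),(569,176),(417,238)]])
```

```text
[(1352, [313.4, 181.6], [289, 159, 50, 50])]
captop [0.63939019 0.25231112 0.14      ] (array([0.63578267, 0.25363957, 0.12798199]), np.float64(0.00309190594177142)) (array([0.64087271, 0.25293375, 0.14680949]), np.float64(0.001226546247468986))
rim [0.62088688 0.25739612 0.1       ] (array([0.61682699, 0.25878058, 0.08713094]), np.float64(0.0026820433821609247))
[0.6208 0.3166 0.1   ]
[0.621  0.1982 0.1   ]
[0.6778 0.2573 0.1   ]
[0.5579 0.2575 0.1   ]
green [(353, [39.2, 44.2], [23, 9, 24, 65]), (2097, [310.0, 148.5], [246, 125, 125, 76])]
tray [array([0.68 , 0.072, 0.014]), array([ 0.631, -0.07 ,  0.014]), array([0.549, 0.12 , 0.014])]
```

```bash
python3 -m inch '[3,0,-10,0,100,6,0,-25,0,100,9,-1,-45,0,100,9,-1,-65,0,100,9,-1,-72,0,100,9,-1,-72,0,100,9,-1,-72,0,100]'
python3 - <<'E'
from h import *
w=pickle.load(open("w0.pkl","rb"));E=np.linalg.inv(w["extrinsics"])@np.linalg.inv(w["mount"])
for X in [(x,y,0) for x in(-.0075,.0075) for y in (-.0465,.0465)]: print("tip",proj(w,E[:3,:3]@X+E[:3,3]).round(1))
c=cam("wrist");pickle.dump(c,open("w1.pkl","wb"));cv2.imwrite("pics/w1.png",c["image"]);print(proj(c,[.637,.2525,.14]),proj(c,[.618,.257,.1]),robot.read_state()["tool_pos"])
E
```

```text
t: 2.95
tool_pos: [0.6371, 0.2506, 0.1682]
orientation: [3.141, -0.0, -0.002]
force: [0.7, 0.4, 0.5]
opening: 0.093
gripper_force: 0.0
tip [228.5 266.3]
tip [395.4 266.3]
tip [226.4 241.3]
tip [397.4 241.2]
[309.04997001 235.75285802] [303.86413239 240.18064613] [0.63782638 0.25099588 0.16957576]
```

View pics/w1.png

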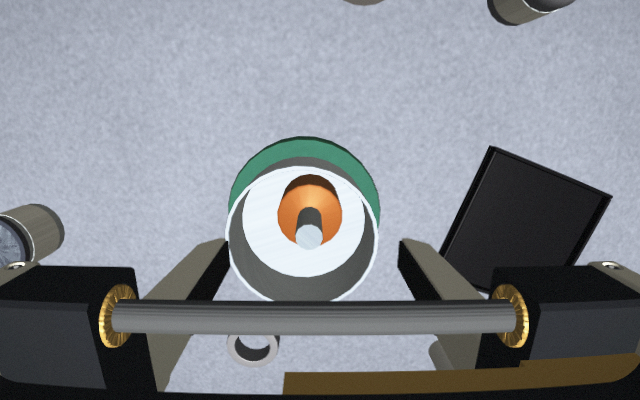

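```bash
python3 -m inch '[0,1,-20,0,100,0,1,-40,0,100,0,1,-55,0,100,0,1,-61,0,100,0,1,-61,0,100,0,1,-61,0,100,0,1,-61,0,12,0,1,-61,0,12,0,1,-61,0,12,0,1,-61,0,12]' 15 && python3 -m inch '[0,0,0,0,10,0,0,0,0,10,0,0,0,0,10,0,0,0,0,10]' 20
```

```text
t: 3.83
tool_pos: [0.638, 0.2526, 0.1086]
orientation: [-3.141, -0.001, -0.002]
force: [-0.3, -0.3, -0.0]
opening: 0.0712
gripper_force: 0.0
t: 4.17
tool_pos: [0.6374, 0.2524, 0.1076]
orientation: [-3.142, -0.001, 0.0]
force: [-0.2, -0.3, -0.1]
opening: 0.0442
gripper_force: 0.0
```

```bash
python3 -m inch '[0,0,0,0,0,0,0,0,0,0,0,0,0,0,0,0,0,0,0,0,0,0,0,0,0,0,0,0,0,0]' 25 && python3 -m inch '[0,0,10,0,0,0,0,25,0,0,0,0,50,0,0,0,0,75,0,0,0,0,85,0,0,0,0,90,0,0]'  && python3 -m inch '[-5,-20,0,0,0,-10,-50,0,0,0,-18,-85,0,0,0,-26,-120,0,0,0,-34,-155,0,0,0,-42,-190,0,0,0,-47,-215,0,0,0,-49,-228,0,0,0,-49,-228,0,0,0,-49,-228,0,0,0]'
python3 - <<'E'
from h import *
c=cam("wrist");pickle.dump(c,open("w2.pkl","wb"));cv2.imwrite("pics/w2.png",c["image"])
E
```

```text
t: 4.67
tool_pos: [0.6373, 0.2523, 0.1074]
orientation: [3.142, 0.001, -0.0]
force: [-0.0, 0.7, -1.6]
opening: 0.0176
gripper_force: 25.0
t: 5.17
tool_pos: [0.6393, 0.253, 0.2023]
orientation: [-3.14, -0.001, -0.01]
force: [0.2, -0.1, -1.0]
opening: 0.0174
gripper_force: 25.0
t: 6.0
tool_pos: [0.5883, 0.0243, 0.1972]
orientation: [-3.141, 0.001, 0.001]
force: [-0.7, 0.1, -1.2]
opening: 0.0178
gripper_force: 25.0
```

View pics/w2.png

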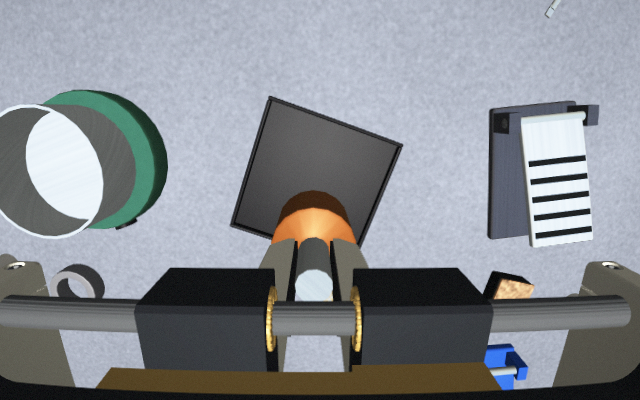

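```bash
python3 -m inch '[0,0,-30,0,0,0,0,-65,0,0,0,0,-100,0,0,0,0,-120,0,0,0,0,-128,0,0,0,0,-132,0,0,0,0,-134,0,0,0,0,-134,0,0,0,0,-134,0,0]' && python3 -m inch '[0,0,-1,0,0,0,0,-1,0,60,0,0,-1,0,60,0,0,-1,0,60,0,0,-1,0,60,0,0,-1,0,60,0,0,-1,0,60]' && python3 -m inch '[0,0,20,0,60,0,0,60,0,60,0,0,100,0,60,0,0,140,0,60,-20,10,150,0,60,-50,20,155,0,60,-85,30,155,0,60,-120,45,155,0,60,-150,60,155,0,60,-160,65,155,0,60]' && python3 -m inch '[0,0,0,0,60,0,0,0,0,60]'
python3 - <<'E'
from h import *
c=cam("wrist");pickle.dump(c,open("w3.pkl","wb"));cv2.imwrite("pics/w3.png",c["image"]);print(proj(c,[.4275,.0896,.1]))
t=cam("top");pickle.dump(t,open("t3.pkl","wb"))
E
```

```text
t: 6.8
tool_pos: [0.59, 0.0246, 0.0657]
orientation: [3.142, 0.001, 0.005]
force: [0.6, -0.7, -0.0]
opening: 0.0173
gripper_force: 25.0
t: 7.38
tool_pos: [0.5885, 0.0243, 0.0627]
orientation: [3.142, 0.001, 0.0]
force: [0.2, -0.2, 0.2]
opening: 0.0522
gripper_force: 0.0
t: 8.22
tool_pos: [0.4253, 0.0907, 0.2175]
orientation: [-3.141, -0.002, 0.001]
force: [-1.3, 0.5, 0.2]
opening: 0.0557
gripper_force: 0.0
t: 8.38
tool_pos: [0.4287, 0.0895, 0.2181]
orientation: [3.142, 0.002, 0.003]
force: [-0.0, -1.1, 1.2]
opening: 0.0559
gripper_force: 0.0
[312.31316095 201.02590757]
```

View pics/w3.png

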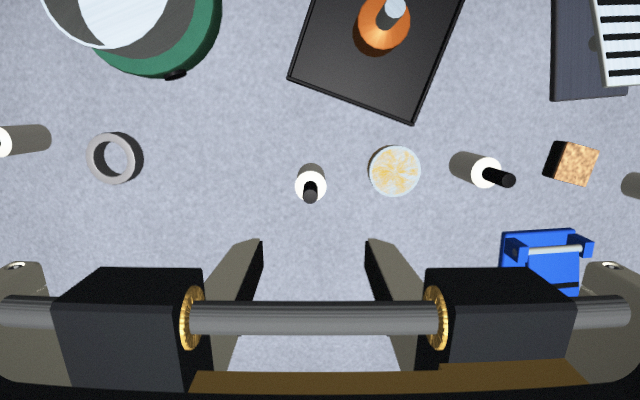

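```bash
cat > cap.py <<'E'
from h import *
import sys
# refine: cap-top centre in wrist view near the expected spot, offset from TCP in mm
zt=float(sys.argv[1]) if len(sys.argv)>1 else .1
s=robot.read_state();c=cam("wrist");im=c["image"].astype(int)
# white body + cap black inside bbox in front of the gripper
mx=im.max(2);mn=im.min(2)
X=s["tool_pos"];p=proj(c,[X[0],X[1],zt])
m=(mx<75).astype(np.uint8);m[:, :int(p[0]-45)]=0;m[:,int(p[0]+45):]=0;m[:int(p[1]-60)]=0;m[int(p[1]+50):]=0
k=5 if X[2]<.16 else 3
for a,ce,b in blobs(cv2.morphologyEx(m,cv2.MORPH_OPEN,np.ones((k,k),np.uint8)),20,6000):
    w=b[2]; q=(b[0]+w/2-.5,b[1]+b[3]-w/2-.5)   # the near end disc of the cap
    print("blob",a,b,"pix",q,"off mm",((plane(c,q,zt)-X)[:2]*1000).round(1))
print("tcp",X.round(4),"exp pix",p.round(1));n=f"pics/c{int(s['t']*100)}.png";cv2.imwrite(n,im);print(n)
E
python3 -m inch '[0,1,-30,0,60,1,2,-60,0,60,1,2,-80,0,60,1,2,-90,0,60,1,2,-93,0,60,1,2,-93,0,60,1,2,-93,0,60]';python3 cap.py;  python3 - <<'E'
from h import *
t=pickle.load(open("t3.pkl","rb"));im=t["image"].astype(int)
print(blobs((im.min(2)>165)&(im.max(2)-im.min(2)<40),30,70))
E
```

```text
t: 9.07
tool_pos: [0.4305, 0.0912, 0.1258]
orientation: [-3.141, -0.0, -0.002]
force: [-0.1, 0.2, 0.6]
opening: 0.0557
gripper_force: 0.0
blob 301 [302, 209, 19, 19] pix (311.0, 218.0) off mm [12.5  0.7]
blob 217 [301, 231, 20, 13] pix (310.5, 233.5) off mm [2.4 1. ]
tcp [0.4305 0.0912 0.1258] exp pix [312.1 237.1]
pics/c906.png
[(61, [239.6, 60.5], [231, 48, 22, 27]), (34, [390.8, 146.1], [381, 145, 20, 3]), (32, [390.2, 151.6], [381, 150, 20, 4]), (34, [391.5, 156.9], [382, 156, 20, 3]), (34, [392.9, 162.5], [383, 161, 21, 4]), (44, [174.0, 184.4], [169, 179, 9, 11]), (42, [458.7, 193.0], [455, 188, 10, 10]), (53, [344.6, 200.0], [340, 195, 11, 10]), (45, [422.2, 209.2], [419, 204, 9, 11])][ WARN:0@0.633] global loadsave.cpp:1063 imwrite_ Unsupported depth image for selected encoder is fallbacked to CV_8U.
```

```bash
python3 -c "
import cv2;i=cv2.imread('pics/c906.png')[190:260,270:350];cv2.imwrite('pics/c1.png',cv2.resize(i,None,fx=6,fy=6,interpolation=2))"
```

```text
(no output)
```

View pics/c1.png

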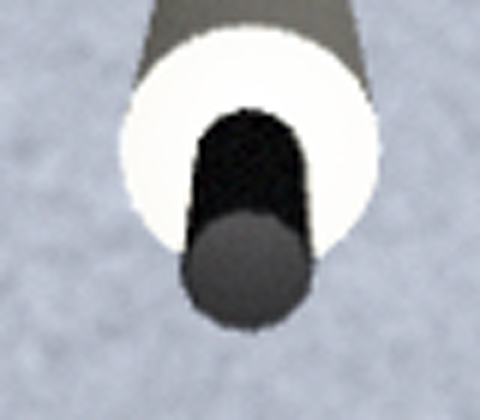

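```bash
sed -i 's/mx<75/mx<88/' cap.py; python3 cap.py 2>/dev/null; python3 -m inch '[1,0,-25,0,60,1,0,-45,0,60,1,0,-56,0,40,1,0,-61,0,20,1,0,-61,0,0,1,0,-61,0,0,1,0,-61,0,0,1,0,-61,0,0,1,0,-61,0,0,1,0,-61,0,0]' 15 && python3 -m inch '[0,0,0,0,0,0,0,0,0,0]'
```

```text
blob 632 [301, 209, 21, 36] pix (311.0, 234.0) off mm [1.9 0.7]
tcp [0.4308 0.0913 0.1262] exp pix [312.1 236.9]
pics/c911.png
t: 10.0
tool_pos: [0.4312, 0.0914, 0.0645]
orientation: [-3.141, -0.001, -0.002]
force: [0.1, -0.3, 4.0]
opening: 0.014
gripper_force: 15.0
t: 10.17
tool_pos: [0.4312, 0.0915, 0.0645]
orientation: [-3.141, -0.001, -0.003]
force: [0.7, -0.4, 6.4]
opening: 0.0137
gripper_force: 15.0
```

```bash
python3 -m inch '[0,0,10,0,0,0,0,30,0,0,0,0,65,0,0,0,0,100,0,0,0,0,130,0,0,0,0,150,0,0,0,0,155,0,0]' && python3 -m inch '[10,8,0,0,0,30,26,0,0,0,57,50,0,0,0,84,74,0,0,0,111,98,0,0,0,138,122,0,0,0,165,146,0,0,0,182,160,0,0,0,189,165,0,0,0,189,165,0,0,0]' && python3 -m inch '[0,0,0,0,0]'
python3 - <<'E'
from h import *
for n in("w0","w1"):
    w=pickle.load(open(n+".pkl","rb"));im=w["image"];hsv=cv2.cvtColor(im,cv2.COLOR_BGR2HSV)
    m=((hsv[...,2]>195)&(hsv[...,1]<45)).astype(np.uint8)
    c=np.array(proj(w,[.62,.257,.1]));yy,xx=np.indices(m.shape);m[np.hypot(xx-c[0],yy-c[1])>100]=0
    cs=cv2.findContours(m,0,1)[0];k=max(cs,key=lambda a:np.ptp(a[:,0,0]));P=np.array([plane(w,p.astype(float),.1)[:2] for p in k[:,0]])
    P=P[np.abs(np.hypot(*(P-[.62,.257]).T)-.058)<.006]
    A=np.c_[2*P,np.ones(len(P))];s=np.linalg.lstsq(A,(P**2).sum(1),rcond=None)[0];print(n,len(P),s[:2].round(4),np.sqrt(s[2]+s[:2]@s[:2]).round(4),np.degrees(np.arctan2(*(P-s[:2]).T[::-1])).round()[::25])
c=cam("wrist");cv2.imwrite("pics/w5.png",c["image"]);pickle.dump(c,open("w5.pkl","wb"));print(robot.read_state()["tool_pos"],proj(c,[.62,.257,.1]))
E
```

```text
t: 10.75
tool_pos: [0.4323, 0.0915, 0.2234]
orientation: [-3.141, -0.001, -0.01]
force: [-0.2, -0.0, 0.4]
opening: 0.0136
gripper_force: 15.0
t: 11.58
tool_pos: [0.6195, 0.2573, 0.2158]
orientation: [3.141, 0.003, -0.005]
force: [0.8, -0.0, -0.9]
opening: 0.0138
gripper_force: 15.0
t: 11.67
tool_pos: [0.6186, 0.2562, 0.2166]
orientation: [3.14, 0.001, -0.005]
force: [-1.1, -0.8, -1.7]
opening: 0.0137
gripper_force: 15.0
w0 0 [0. 0.] 0.0 []
w1 435 [0.6177 0.2586] 0.0576 [  86.   87.   66.   43.  -68.  -90. -111. -139. -149.  -71.  -72.  -50.
  -26.   -7.   11.   30.   54.   65.]
[0.6185211  0.25584025 0.21720228] [311.30937469 198.0667957 ]
```

View pics/w5.png

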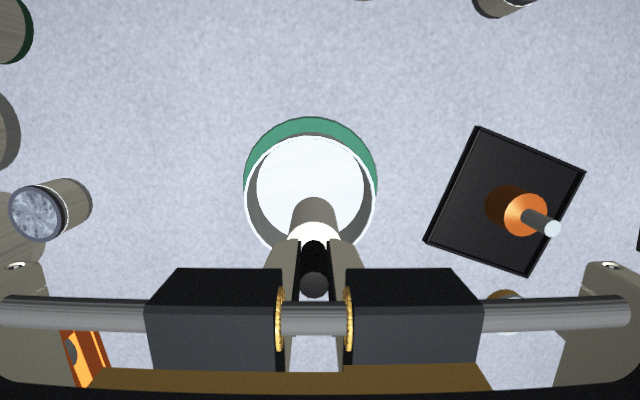

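Run:
```python
from h import *
w=pickle.load(open("w5.pkl","rb"))
for p in [(243.5,198),(377.5,198),(310.5,133.5)]:print(plane(w,p,.1).round(4))
w=pickle.load(open("w1.pkl","rb"))
for p in [(228,240),(380,240),(304,165.5)]:print(plane(w,p,.1).round(4))
im=pickle.load(open("w5.pkl","rb"))["image"];print([int(v) for v in im[120:150,290].max(1)],[int(v) for v in im[120:150,290].min(1)])
```

```text
[0.6201 0.3174 0.1   ]
[0.6201 0.1981 0.1   ]
[0.6763 0.2576 0.1   ]
[0.6181 0.3152 0.1   ]
[0.618  0.1987 0.1   ]
[0.6753 0.2564 0.1   ]
[110, 149, 157, 156, 157, 158, 155, 155, 155, 157, 156, 157, 155, 157, 154, 131, 106, 100, 247, 253, 253, 253, 253, 253, 253, 253, 252, 252, 252, 253] [61, 78, 83, 83, 85, 86, 86, 86, 84, 86, 85, 84, 81, 84, 82, 90, 102, 99, 235, 245, 245, 244, 245, 245, 246, 245, 242, 241, 244, 245]
```

```bash
python3 -m inch '[-1,1,-20,0,0,-2,1.5,-45,0,0,-2,1.5,-70,0,0,-2,1.5,-88,0,0,-2,1.5,-96,0,0,-2,1.5,-100,0,0,-2,1.5,-101,0,0,-2,1.5,-101,0,0,-2,1.5,-101,0,0,-2,1.5,-101,0,0]'
```

```text
t: 12.55
tool_pos: [0.6184, 0.2581, 0.1194]
orientation: [-3.141, -0.001, -0.004]
force: [-0.1, -0.2, -0.4]
opening: 0.0139
gripper_force: 15.0
```

```bash
python3 -m inch '[-1,0,-2,0,0,-1,0,-3,0,0,-1,0,-3,0,0,-1,0,-3,0,0]'; python3 -m inch '[0,0,-1,0,0,0,0,-1.5,0,0,0,0,-1.5,0,0]'
```

```text
t: 12.88
tool_pos: [0.6164, 0.2579, 0.1146]
orientation: [3.142, 0.001, -0.0]
force: [0.1, -0.6, -0.7]
opening: 0.0137
gripper_force: 15.0
t: 13.13
tool_pos: [0.6169, 0.258, 0.1146]
orientation: [-3.141, -0.001, -0.002]
force: [-4.3, -0.9, 6.7]
opening: 0.0138
gripper_force: 15.0
```

```bash
python3 -m inch '[0,0,0,0,45,0,0,0,0,45,0,0,0,0,45,0,0,0,0,45,0,0,0,0,45,0,0,20,0,45,0,0,50,0,45,0,0,85,0,45,0,0,105,0,45,0,0,105,0,45]'
python3 - <<'E'
from h import *
c=cam("wrist");i=c["image"];pickle.dump(c,open("w6.pkl","wb"));cv2.imwrite("pics/w6.png",i[90:300,180:440])
w=c;print(robot.read_state()["tool_pos"])
E
```

```text
t: 13.97
tool_pos: [0.6193, 0.2588, 0.2254]
orientation: [-3.138, -0.001, -0.015]
force: [0.6, -0.3, 1.9]
opening: 0.0419
gripper_force: 0.0
[0.61838949 0.25851084 0.2222299 ]
```

View pics/w6.png

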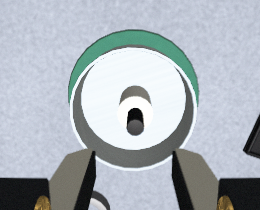

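```bash
python3 -m inch '[-10,-20,0,0,45,-30,-50,0,0,45,-45,-85,0,0,45,-62,-120,0,0,45,-80,-155,0,0,45,-98,-190,0,0,45,-116,-225,0,0,45,-134,-260,0,0,45,-150,-290,0,0,45,-160,-315,0,0,45]'; python3 -m inch '[-10,-20,-20,0,45,-14,-30,-50,0,60,-14,-30,-75,0,60,-14,-30,-90,0,60,-14,-30,-95,0,60,-14,-30,-95,0,60,-14,-30,-95,0,60]'; python3 cap.py 2>/dev/null;python3 - <<'E'
from h import *
w=pickle.load(open("w6.pkl","rb"))
for p in [(248,210),(379,210),(313.5,135.5),(313.5,260.5)]:print(plane(w,p,.1).round(4))
print("cap",plane(w,(315,217.5),.15))
E
```

```text
t: 14.85
tool_pos: [0.4541, -0.0588, 0.2164]
orientation: [-3.141, 0.0, 0.004]
force: [-0.1, -0.6, -0.6]
opening: 0.042
gripper_force: 0.0
t: 15.43
tool_pos: [0.4423, -0.087, 0.1231]
orientation: [-3.141, -0.001, 0.001]
force: [0.2, -0.4, 0.7]
opening: 0.0557
gripper_force: 0.0
blob 704 [315, 246, 20, 40] pix (324.5, 275.5) off mm [-25.2  -7.9]
tcp [ 0.4423 -0.087   0.1231] exp pix [312.1 238.6]
pics/c1543.png
[0.6085 0.3189 0.1   ]
[0.6087 0.1975 0.1   ]
[0.6763 0.2583 0.1   ]
[0.5579 0.2582 0.1   ]
cap [0.61692581 0.25695304 0.15      ]
```

View pics/c1543.png

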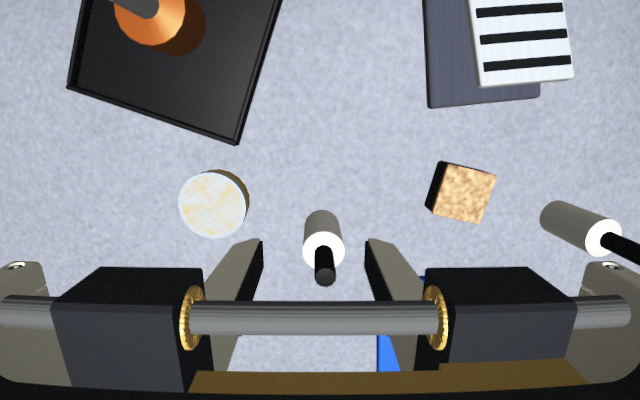

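```bash
python3 -m inch '[-12,-4,2,0,60,-24,-8,2,0,60,-24,-8,2,0,60,-24,-8,2,0,60]'; python3 cap.py 2>/dev/null
```

```text
t: 15.82
tool_pos: [0.4194, -0.0954, 0.1265]
orientation: [3.141, 0.0, 0.004]
force: [-0.2, 1.0, 1.1]
opening: 0.0558
gripper_force: 0.0
blob 638 [302, 215, 20, 37] pix (311.5, 241.5) off mm [-3.2  0.4]
tcp [ 0.4194 -0.0954  0.1265] exp pix [312.1 236.8]
pics/c1581.png
```

```bash
python3 -m inch '[-3.5,0,-20,0,60,-3.5,0,-40,0,60,-3.5,0,-54,0,60,-3.5,0,-59,0,40,-3.5,0,-59,0,20,-3.5,0,-59,0,0,-3.5,0,-59,0,0,-3.5,0,-59,0,0,-3.5,0,-59,0,0,-3.5,0,-59,0,0]' 15 && python3 -m inch '[0,0,0,0,0,0,0,0,0,0]' && python3 -m inch '[0,0,10,0,0,0,0,30,0,0,0,0,65,0,0,0,0,100,0,0,0,0,130,0,0,0,0,150,0,0,0,0,155,0,0]'
```

```text
t: 16.7
tool_pos: [0.4155, -0.0953, 0.0668]
orientation: [3.141, 0.001, 0.002]
force: [0.7, 1.4, -0.1]
opening: 0.014
gripper_force: 9.1
t: 16.87
tool_pos: [0.4154, -0.0953, 0.0667]
orientation: [3.141, 0.001, 0.002]
force: [0.3, 0.7, 3.9]
opening: 0.0135
gripper_force: 15.0
t: 17.45
tool_pos: [0.4168, -0.0958, 0.2261]
orientation: [3.139, 0.001, 0.01]
force: [0.8, -0.7, -1.2]
opening: 0.0137
gripper_force: 15.0
```

```bash
python3 -m inch '[10,15,0,0,0,28,47,0,0,0,48,80,0,0,0,69,115,0,0,0,90,150,0,0,0,111,185,0,0,0,132,220,0,0,0,153,255,0,0,0,174,290,0,0,0,195,325,0,0,0]' && python3 -m inch '[17,28,0,0,0,28,45,0,0,0,31.5,53,0,0,0,31.5,53,0,0,0,31.5,53,0,0,0,31.5,53,0,0,0]'
```

```text
t: 18.28
tool_pos: [0.6098, 0.2317, 0.2193]
orientation: [3.141, 0.001, -0.004]
force: [0.2, -0.8, -0.8]
opening: 0.014
gripper_force: 15.0
t: 18.78
tool_pos: [0.6409, 0.2815, 0.2208]
orientation: [3.141, -0.001, -0.002]
force: [-0.7, 0.5, -0.6]
opening: 0.0137
gripper_force: 15.0
```

```bash
python3 -m inch '[1,1,-20,0,0,1,1,-45,0,0,1,1,-70,0,0,1,1,-86,0,0,1,1,-94,0,0,1,1,-98,0,0,1,1,-98,0,0,1,1,-98,0,0,1,1,-98,0,0]'
```

```text
t: 19.53
tool_pos: [0.6435, 0.284, 0.1253]
orientation: [-3.141, -0.0, -0.004]
force: [0.2, -0.8, -0.4]
opening: 0.0136
gripper_force: 15.0
```

```bash
python3 -m inch '[-1,-1,-3,0,0,-1,-1,-6,0,0,-1,-1,-6,0,0,-1,-1,-6,0,0]'; python3 -m inch '[0,0,-1,0,0,0,0,-2,0,0,0,0,-2,0,0]'
```

```text
t: 19.87
tool_pos: [0.6413, 0.2829, 0.117]
orientation: [3.142, 0.001, -0.0]
force: [0.5, -0.1, -0.9]
opening: 0.0138
gripper_force: 15.0
t: 20.12
tool_pos: [0.642, 0.2832, 0.1167]
orientation: [-3.141, -0.001, -0.002]
force: [-2.6, -1.0, 7.1]
opening: 0.0134
gripper_force: 15.0
```

```bash
python3 -m inch '[0,0,0,0,40,0,0,0,0,40,0,0,0,0,40,0,0,0,0,40,0,0,0,0,40,0,0,20,0,40,0,0,50,0,40,0,0,85,0,40,-5,-10,105,0,40,-10,-20,105,0,40]'&& python3 -m inch '[-10,-25,0,0,60,-20,-60,0,0,60,-32,-97,0,0,60,-44,-135,0,0,60,-57,-173,0,0,60,-70,-210,0,0,60,-82,-245,0,0,60,-94,-283,0,0,60,-107,-321,0,0,60,-119,-359,0,0,60]' &&  python3 -m inch '[-13,-37,0,0,60,-26,-75,0,0,60,-39,-112,0,0,60,-52,-150,0,0,60,-64,-187,0,0,60,-77,-212,-10,0,60,-85,-222,-20,0,60,-89,-222,-50,0,60,-89,-222,-60,0,60,-89,-222,-60,0,60]'
python3 - <<'E'
from h import *
c=cam("wrist");cv2.imwrite("pics/w7.png",c["image"]);pickle.dump(c,open("w7.pkl","wb"));print(robot.read_state()["tool_pos"])
t=cam("top");i=cv2.resize(t["image"][110:220,160:300],None,fx=4,fy=4);cv2.imwrite("pics/t7.png",i)
h=np.zeros((440,700,3),np.uint8);h[:]=cv2.resize(c["image"],(700,440));cv2.imwrite("pics/tw7.png",np.hstack([i[:440,:200*0+300],h[:,150:650]]))
E
```

```text
t: 20.95
tool_pos: [0.6341, 0.264, 0.2275]
orientation: [-3.138, -0.002, -0.015]
force: [0.8, -0.3, 0.9]
opening: 0.0372
gripper_force: 0.0
t: 21.78
tool_pos: [0.5115, -0.0977, 0.2203]
orientation: [3.141, 0.001, 0.001]
force: [0.2, -1.3, 0.4]
opening: 0.0556
gripper_force: 0.0
t: 22.62
tool_pos: [0.4215, -0.3159, 0.1562]
orientation: [-3.137, -0.0, 0.008]
force: [0.4, -0.3, -0.5]
opening: 0.056
gripper_force: 0.0
[ 0.42269945 -0.31643805  0.15842238]
```

View pics/tw7.png

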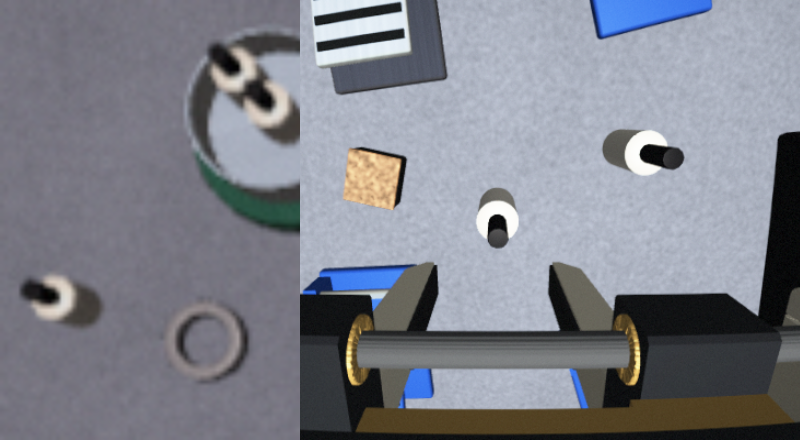

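```bash
python3 -m inch '[0,0,-15,0,60,0,0,-31,0,60,0,0,-31,0,60,0,0,-31,0,60]'; python3 cap.py 2>/dev/null
```

```text
t: 23.05
tool_pos: [0.424, -0.3175, 0.1299]
orientation: [-3.141, -0.003, -0.0]
force: [-0.6, -0.7, -0.8]
opening: 0.0561
gripper_force: 0.0
blob 606 [305, 208, 21, 35] pix (315.0, 232.0) off mm [ 1.8 -1.8]
tcp [ 0.424  -0.3175  0.1299] exp pix [312.1 234.7]
pics/c2305.png
```

```bash
python3 -m inch '[1,-2,-20,0,60,1,-2,-40,0,60,1,-2,-54,0,60,1,-2,-60,0,60,1,-2,-60,0,60,1,-2,-60,0,60,1,-2,-60,0,60]'
```

```text
t: 23.68
tool_pos: [0.4255, -0.3209, 0.071]
orientation: [3.14, 0.001, 0.003]
force: [0.4, -0.4, -1.0]
opening: 0.0557
gripper_force: 0.0
```

```bash
python3 -m inch '[0,1,-3,0,60,0,1,-3,0,20,0,1,-3,0,0,0,1,-3,0,0,0,1,-3,0,0,0,1,-3,0,0,0,1,-3,0,0,0,1,-3,0,0,0,1,-3,0,0,0,1,-3,0,0]' 15 && python3 -m inch '[0,0,10,0,0,0,0,30,0,0,0,0,65,0,0,0,0,100,0,0,0,0,130,0,0,0,0,150,0,0,0,0,155,0,0,0,0,155,0,0]'
```

```text
t: 24.52
tool_pos: [0.4244, -0.3191, 0.0661]
orientation: [-3.142, -0.001, 0.0]
force: [0.3, -0.1, 0.9]
opening: 0.0136
gripper_force: 15.0
t: 25.18
tool_pos: [0.4254, -0.3199, 0.2236]
orientation: [3.139, 0.001, 0.005]
force: [-0.6, 0.6, -0.6]
opening: 0.0136
gripper_force: 15.0
```

```bash
python3 -m inch '[8,20,0,0,0,20,52,0,0,0,34,88,0,0,0,48,125,0,0,0,62,162,0,0,0,76,198,0,0,0,90,234,0,0,0,104,270,0,0,0,118,306,0,0,0,132,342,0,0,0]' && python3 -m inch '[14,36,0,0,0,28,72,0,0,0,42,108,0,0,0,56,144,0,0,0,70,180,0,0,0,80,202,0,0,0,85,209,0,0,0,85,209,0,0,0,85,209,0,0,0,85,209,0,0,0]'
```

```text
t: 26.02
tool_pos: [0.5555, 0.0249, 0.2184]
orientation: [-3.141, -0.001, 0.006]
force: [0.4, -0.5, -0.9]
opening: 0.0139
gripper_force: 15.0
t: 26.85
tool_pos: [0.6409, 0.2302, 0.22]
orientation: [3.141, -0.001, -0.003]
force: [0.8, 0.2, -1.7]
opening: 0.0135
gripper_force: 15.0
```

```bash
python3 -m inch '[0,0,-20,0,0,0,0,-45,0,0,0,0,-70,0,0,0,0,-86,0,0,0,0,-94,0,0,0,0,-97,0,0,0,0,-97,0,0,0,0,-97,0,0,0,0,-97,0,0]'
```

```text
t: 27.6
tool_pos: [0.6426, 0.2319, 0.1262]
orientation: [-3.141, -0.0, -0.004]
force: [0.5, -0.3, -0.4]
opening: 0.0136
gripper_force: 16.9
```

```bash
python3 -m inch '[0,0,-3,0,0,0,0,-7,0,0,0,0,-8,0,0,0,0,-8,0,0]'; python3 -m inch '[0,0,-1,0,0,0,0,-2,0,0,0,0,-2,0,0]'
```

```text
t: 27.93
tool_pos: [0.641, 0.2318, 0.1154]
orientation: [3.141, 0.001, -0.002]
force: [-0.5, 0.5, -1.1]
opening: 0.0138
gripper_force: 16.9
t: 28.18
tool_pos: [0.6414, 0.2319, 0.1139]
orientation: [3.142, 0.001, -0.0]
force: [0.2, -0.6, -1.0]
opening: 0.0138
gripper_force: 16.9
```

```bash
python3 -m inch '[0,0,-1,0,0,0,0,-1.5,0,0,0,0,-1.5,0,0]';  python3 -m inch '[0,0,-1,0,0,0,0,-1,0,0,0,0,-1,0,0]'
python3 - <<'E'
from h import *
c=cam("wrist");cv2.imwrite("pics/w8.png",cv2.resize(c["image"][80:330,180:440],None,fx=2,fy=2))
E
```

```text
t: 28.43
tool_pos: [0.6414, 0.2319, 0.1124]
orientation: [3.142, 0.001, -0.0]
force: [0.4, 0.1, -1.5]
opening: 0.0132
gripper_force: 16.9
t: 28.68
tool_pos: [0.6414, 0.2318, 0.1116]
orientation: [3.142, 0.001, -0.0]
force: [0.3, 0.8, -0.6]
opening: 0.0136
gripper_force: 16.9
```

View pics/w8.png

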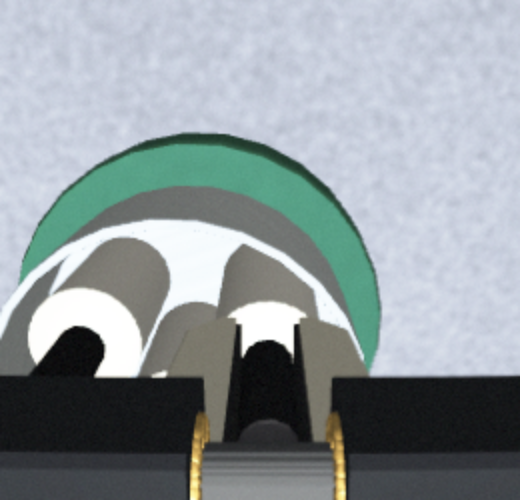

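```bash
python3 -m inch '[0,0,-1,0,0,0,0,-2,0,0,0,0,-2,0,0]'; python3 -m inch '[0,0,-1,0,0,0,0,-2,0,0,0,0,-2,0,0]'
```

```text
t: 28.98
tool_pos: [0.6416, 0.2319, 0.1096]
orientation: [-3.142, -0.001, -0.0]
force: [-0.4, 1.0, -0.5]
opening: 0.0137
gripper_force: 16.9
t: 29.23
tool_pos: [0.6422, 0.2321, 0.1093]
orientation: [-3.141, -0.001, -0.003]
force: [-1.4, -0.9, 6.7]
opening: 0.0138
gripper_force: 16.3
```

```bash
python3 -m inch '[0,0,1,0,40,0,0,1,0,40,0,0,1,0,40,0,0,1,0,40,0,0,1,0,40,0,0,25,0,40,0,0,55,0,40,0,0,85,0,40,-10,10,110,0,40,-25,25,112,0,40]'&& python3 -m inch '[0,0,0,0,60]'
python3 - <<'E'
from h import *
c=cam("wrist");cv2.imwrite("pics/w9.png",cv2.resize(c["image"][80:330,180:440],None,fx=2,fy=2))
pickle.dump(c,open("w9.pkl","wb"))
E
```

```text
t: 30.07
tool_pos: [0.6198, 0.2566, 0.2266]
orientation: [-3.139, 0.003, -0.014]
force: [0.7, 0.8, 1.7]
opening: 0.0371
gripper_force: 0.0
t: 30.15
tool_pos: [0.6161, 0.2597, 0.2231]
orientation: [-3.139, -0.004, -0.006]
force: [-0.2, 0.6, -0.8]
opening: 0.0405
gripper_force: 0.0
```

View pics/w9.png

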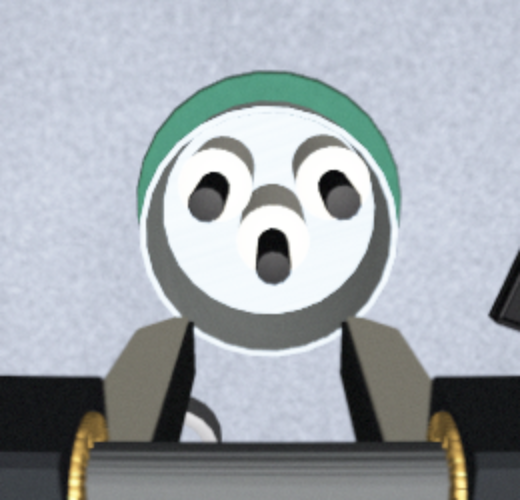

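```bash
python3 -m inch '[-5,-20,0,0,60,-12,-57,0,0,60,-20,-97,0,0,60,-28,-137,0,0,60,-36,-177,0,0,60,-44,-217,0,0,60,-52,-257,0,0,60,-60,-297,0,0,60,-68,-337,0,0,60,-76,-377,0,0,60]'&& python3 -m inch '[-8,-40,0,0,60,-16,-80,0,0,60,-24,-120,0,0,60,-32,-160,0,0,60,-40,-200,0,0,60,-48,-240,0,0,60,-56,-275,0,0,60,-62,-300,-20,0,60,-64,-312,-45,0,60,-64,-312,-60,0,60]'&& python3 -m inch '[0,0,0,0,60,0,0,0,0,60]'; python3 cap.py 2>/dev/null
python3 - <<'E'
from h import *
w=pickle.load(open("w9.pkl","rb"))
for p in [(283.5,181.5),(351.5,181),(316.5,213.5)]:print(plane(w,p,.15).round(4))
E
```

```text
t: 31.03
tool_pos: [0.5391, -0.1225, 0.2183]
orientation: [-3.141, -0.0, 0.003]
force: [1.0, -0.4, 0.5]
opening: 0.0558
gripper_force: 0.0
t: 31.87
tool_pos: [0.4734, -0.435, 0.1555]
orientation: [-3.14, 0.005, 0.005]
force: [-0.1, 0.8, -1.1]
opening: 0.0557
gripper_force: 0.0
t: 32.03
tool_pos: [0.475, -0.4316, 0.1573]
orientation: [-3.138, 0.0, 0.005]
force: [-0.2, 0.1, -0.6]
opening: 0.0558
gripper_force: 0.0
blob 452 [299, 197, 18, 30] pix (307.5, 217.5) off mm [2.5 3.6]
tcp [ 0.475  -0.4316  0.1573] exp pix [312.5 220.9]
pics/c3203.png
[0.642  0.2813 0.15  ]
[0.6425 0.2309 0.15  ]
[0.6173 0.2567 0.15  ]
```

```bash
python3 -m inch '[2,3.5,-15,0,60,2,3.5,-31,0,60,2,3.5,-31,0,60,2,3.5,-31,0,60,2,3.5,-31,0,60]'; python3 cap.py 2>/dev/null
```

```text
t: 32.5
tool_pos: [0.4793, -0.429, 0.1306]
orientation: [3.14, 0.002, 0.002]
force: [-0.2, 0.3, 0.4]
opening: 0.0555
gripper_force: 0.0
blob 600 [301, 212, 20, 35] pix (310.5, 236.5) off mm [-1.4  1. ]
tcp [ 0.4793 -0.429   0.1306] exp pix [312.  234.4]
pics/c3250.png
```

```bash
python3 -m inch '[-2,1,-20,0,60,-2,1,-40,0,60,-2,1,-54,0,60,-2,1,-59,0,60,-2,1,-59,0,60,-2,1,-59,0,60,-2,1,-59,0,60,-2,1,-59,0,60]'
```

```text
t: 33.22
tool_pos: [0.4772, -0.4284, 0.0712]
orientation: [3.14, 0.001, 0.003]
force: [-0.1, 0.3, 0.2]
opening: 0.056
gripper_force: 0.0
```

```bash
python3 -m inch '[0,0,-2,0,20,0,0,-2,0,0,0,0,-2,0,0,0,0,-2,0,0,0,0,-2,0,0,0,0,-2,0,0,0,0,-2,0,0,0,0,-2,0,0,0,0,-2,0,0,0,0,-2,0,0]' 20 && python3 -m inch '[0,0,10,0,0,0,0,30,0,0,0,0,65,0,0,0,0,100,0,0,0,0,130,0,0,0,0,150,0,0,0,0,155,0,0,0,0,155,0,0]'
```

```text
t: 34.05
tool_pos: [0.4765, -0.4276, 0.0676]
orientation: [-3.142, -0.001, -0.0]
force: [0.3, 0.3, -0.4]
opening: 0.0137
gripper_force: 20.0
t: 34.72
tool_pos: [0.4773, -0.4286, 0.2255]
orientation: [3.138, 0.001, 0.005]
force: [0.5, 0.3, -1.6]
opening: 0.0136
gripper_force: 20.0
```

```bash
python3 -m inch '[3,18,0,0,0,9,52,0,0,0,16,91,0,0,0,23,130,0,0,0,30,169,0,0,0,37,208,0,0,0,44,247,0,0,0,51,286,0,0,0,58,325,0,0,0,65,364,0,0,0]' && python3 -m inch '[7,39,0,0,0,14,78,0,0,0,21,117,0,0,0,28,156,0,0,0,35,195,0,0,0,42,234,0,0,0,46,268,0,0,0,48,288,0,0,0,49,296,0,0,0,49,296,0,0,0]' && python3 -m inch '[0,0,-20,0,0,0,0,-45,0,0,0,0,-70,0,0,0,0,-86,0,0,0,0,-92,0,0,0,0,-94,0,0,0,0,-94,0,0,0,0,-94,0,0,0,0,-94,0,0]'
```

```text
t: 35.55
tool_pos: [0.5401, -0.0615, 0.2199]
orientation: [-3.141, -0.0, 0.006]
force: [1.0, -0.1, -0.7]
opening: 0.0134
gripper_force: 20.0
t: 36.38
tool_pos: [0.5891, 0.2338, 0.2198]
orientation: [3.141, 0.005, -0.006]
force: [0.8, -1.2, -0.2]
opening: 0.0136
gripper_force: 20.0
t: 37.13
tool_pos: [0.5905, 0.2314, 0.1289]
orientation: [3.141, -0.0, -0.0]
force: [0.9, -0.4, -1.3]
opening: 0.0137
gripper_force: 20.0
```

```bash
python3 -m inch '[0,0.5,-4,0,0,0,0.5,-7,0,0,0,0.5,-7,0,0,0,0.5,-7,0,0,0,0.5,-7,0,0]'; python3 -m inch '[0,0,-1,0,0,0,0,-2,0,0,0,0,-2,0,0,0,0,-2,0,0]'; python3 -m inch '[0,0,-1,0,0,0,0,-2,0,0,0,0,-2,0,0]'
```

```text
t: 37.55
tool_pos: [0.5904, 0.2329, 0.1216]
orientation: [3.141, 0.001, -0.0]
force: [-0.2, -0.1, -0.5]
opening: 0.0134
gripper_force: 20.0
t: 37.88
tool_pos: [0.5904, 0.2329, 0.1196]
orientation: [3.142, 0.001, -0.0]
force: [-0.5, 0.3, -0.9]
opening: 0.0132
gripper_force: 20.0
t: 38.13
tool_pos: [0.5906, 0.2329, 0.1177]
orientation: [-3.142, -0.001, -0.0]
force: [0.3, -0.3, -1.0]
opening: 0.0135
gripper_force: 20.0
```

```bash
python3 -m inch '[0,0,-1,0,0,0,0,-1,0,0,0,0,-1,0,0]'; python3 -m inch '[0,0,-1,0,0,0,0,-1,0,0,0,0,-1,0,0]'
```

```text
t: 38.38
tool_pos: [0.5908, 0.233, 0.1176]
orientation: [-3.141, -0.001, -0.002]
force: [-1.8, 0.1, 6.0]
opening: 0.0137
gripper_force: 20.0
t: 38.63
tool_pos: [0.5912, 0.2331, 0.1176]
orientation: [-3.141, -0.001, -0.003]
force: [-4.0, -0.8, 9.7]
opening: 0.0134
gripper_force: 20.0
```

```bash
python3 -m inch '[0,0,1,0,40,0,0,1,0,40,0,0,1,0,40,0,0,1,0,40,0,0,1,0,40,0,0,25,0,40,0,0,55,0,40,0,0,85,0,40,0,0,105,0,40,0,0,105,0,60]'&& python3 -m inch '[-5,15,0,0,60,-25,45,0,0,60,-47,80,0,0,60,-69,115,0,0,60,-90,150,0,0,60,-105,175,-15,0,60,-111,187,-35,0,60,-111,188,-60,0,60,-111,188,-63,0,60,-111,188,-63,0,60]'&& python3 -m inch '[0,0,0,0,60,0,0,0,0,60]'; python3 cap.py 2>/dev/null; python3 -c "
from plant import robot;print(robot.read_state()['q'])"
```

```text
t: 39.47
tool_pos: [0.5931, 0.2337, 0.2271]
orientation: [-3.139, -0.001, -0.014]
force: [0.5, 0.2, 0.3]
opening: 0.0404
gripper_force: 0.0
t: 40.3
tool_pos: [0.4768, 0.4199, 0.1535]
orientation: [3.137, 0.002, -0.009]
force: [-1.1, -0.5, -0.8]
opening: 0.0559
gripper_force: 0.0
t: 40.47
tool_pos: [0.4804, 0.4209, 0.1591]
orientation: [-3.141, 0.001, -0.002]
force: [-0.4, 0.3, 0.5]
opening: 0.0555
gripper_force: 0.0
blob 428 [304, 199, 17, 29] pix (312.0, 219.0) off mm [1.1 0.2]
tcp [0.4804 0.4209 0.1591] exp pix [312.3 220.4]
pics/c4046.png
[ 6.39125164e-01  2.64013017e-01  1.44541623e+00 -3.34713462e-05
  1.42961950e+00  2.21042486e+00]
```

```bash
python3 -m inch '[0,0,-15,0,60,0,0,-31,0,60,0,0,-31,0,60,0,0,-31,0,60,0,0,-31,0,60]'; python3 cap.py 2>/dev/null
```

```text
t: 40.93
tool_pos: [0.4803, 0.421, 0.1282]
orientation: [-3.141, 0.0, -0.002]
force: [0.3, 0.2, -0.2]
opening: 0.056
gripper_force: 0.0
blob 616 [302, 209, 21, 35] pix (312.0, 233.0) off mm [1.8 0.1]
tcp [0.4803 0.421  0.1282] exp pix [312.1 235.7]
pics/c4093.png
```

```bash
python3 -m inch '[1,0,-20,0,60,1,0,-40,0,60,1,0,-54,0,60,1,0,-59,0,60,1,0,-59,0,30,1,0,-59,0,10,1,0,-59,0,0,1,0,-59,0,0,1,0,-59,0,0,1,0,-59,0,0]' && python3 -m inch '[0,0,0,0,0,0,0,0,0,0,0,0,0,0,0,0,0,0,0,0]' && python3 -m inch '[0,0,10,0,0,0,0,30,0,0,0,0,65,0,0,0,0,100,0,0,0,0,130,0,0,0,0,150,0,0,0,0,155,0,0,0,0,155,0,0]'
```

```text
t: 41.82
tool_pos: [0.4809, 0.4212, 0.0685]
orientation: [-3.141, -0.001, -0.002]
force: [-0.4, -0.4, -0.2]
opening: 0.0203
gripper_force: 0.0
t: 42.15
tool_pos: [0.4807, 0.421, 0.068]
orientation: [-3.141, -0.001, -0.001]
force: [-0.1, 0.1, 2.0]
opening: 0.0134
gripper_force: 20.0
t: 42.82
tool_pos: [0.4813, 0.4216, 0.2251]
orientation: [-3.139, -0.001, -0.005]
force: [0.1, 0.6, -1.1]
opening: 0.0135
gripper_force: 20.0
```

```bash
python3 -m inch '[10,-13,0,0,0,30,-38,0,0,0,54,-68,0,0,0,78,-98,0,0,0,98,-123,0,0,0,107,-134,0,0,0,110,-138,0,0,0,110,-138,0,0,0,110,-138,0,0,0]' && python3 -m inch '[0,0,-20,0,0,0,0,-45,0,0,0,0,-70,0,0,0,0,-86,0,0,0,0,-92,0,0,0,0,-94,0,0,0,0,-94,0,0,0,0,-94,0,0,0,0,-94,0,0]'
```

```text
t: 43.57
tool_pos: [0.5893, 0.2837, 0.2213]
orientation: [3.142, 0.001, -0.003]
force: [-0.9, 0.5, -0.4]
opening: 0.0133
gripper_force: 20.0
t: 44.32
tool_pos: [0.5914, 0.2837, 0.1307]
orientation: [-3.14, -0.001, -0.004]
force: [0.4, -0.4, -0.1]
opening: 0.0136
gripper_force: 20.0
```

```bash
python3 -m inch '[0,0,-4,0,0,0,0,-8,0,0,0,0,-9,0,0,0,0,-9,0,0,0,0,-9,0,0]'; python3 -m inch '[0,0,-1,0,0,0,0,-2,0,0,0,0,-2,0,0,0,0,-2,0,0]'; python3 -m inch '[0,0,-1,0,0,0,0,-1,0,0,0,0,-1,0,0]'
```

```text
t: 44.73
tool_pos: [0.5903, 0.2827, 0.1194]
orientation: [3.141, 0.001, -0.001]
force: [-0.7, -0.4, -0.6]
opening: 0.0135
gripper_force: 20.0
t: 45.07
tool_pos: [0.5907, 0.283, 0.118]
orientation: [-3.141, -0.001, -0.001]
force: [0.8, -0.5, 2.0]
opening: 0.0135
gripper_force: 20.0
t: 45.32
tool_pos: [0.591, 0.2831, 0.118]
orientation: [-3.141, -0.001, -0.002]
force: [-1.3, -0.7, 7.5]
opening: 0.0136
gripper_force: 20.0
```

```bash
python3 -m inch '[0,0,1,0,40,0,0,1,0,40,0,0,1,0,40,0,0,1,0,40,0,0,1,0,40,0,0,25,0,40,0,0,55,0,40,0,0,85,0,40,0,-10,110,0,40,0,-25,110,0,40]'&& python3 -m inch '[0,0,0,0,60,0,0,0,0,60,0,0,0,0,60]'
python3 - <<'E'
from h import *
c=cam("wrist");pickle.dump(c,open("w11.pkl","wb"));im=c["image"].astype(int)
p=proj(c,[.617,.258,.1]);m=(im.max(2)<60).astype(np.uint8);yy,xx=np.indices(m.shape);m[(np.hypot(xx-p[0],yy-p[1])>85)|(yy>300)]=0
for a,ce,b in blobs(cv2.morphologyEx(m,cv2.MORPH_OPEN,np.ones((3,3))),40,2000):print(a,ce,b)
for X in [(.642,.2825),(.642,.232),(.617,.2575),(.5915,.233),(.5915,.283)]:
    q=proj(c,[*X,.15]);r=im[int(q[1])-3:int(q[1])+4,int(q[0])-3:int(q[0])+4].mean((0,1));print(X,q.round(1),r.round())
t=cam("top");im=t["image"].astype(int);print(blobs((im.min(2)>165)&(im.max(2)-im.min(2)<40),20,70))
s=cam("scene");im=s["image"].astype(int);pickle.dump((t,s),open("ts.pkl","wb"))
print("scene dark",[b for b in blobs(im.max(2)<45,15,60) if b[2][1]>110])
E
```

```text
t: 46.15
tool_pos: [0.593, 0.2596, 0.2339]
orientation: [-3.138, -0.003, -0.015]
force: [1.2, -1.3, 1.2]
opening: 0.0376
gripper_force: 0.0
t: 46.4
tool_pos: [0.5896, 0.2578, 0.2247]
orientation: [3.141, 0.0, -0.004]
force: [0.3, 1.0, 0.0]
opening: 0.0526
gripper_force: 0.0
68 [340.8, 137.4] [337, 133, 11, 12]
61 [285.8, 137.9] [280, 134, 11, 10]
101 [312.8, 167.4] [306, 163, 15, 9]
170 [284.1, 199.5] [276, 193, 16, 15]
171 [341.4, 199.8] [335, 193, 16, 16]
(0.642, 0.2825) [278.1 144.6] [95. 94. 95.]
(0.642, 0.232) [347.8 144.6] [103. 103. 103.]
(0.617, 0.2575) [312.6 178.4] [97. 96. 97.]
(0.5915, 0.233) [344.7 211.2] [84. 83. 84.]
(0.5915, 0.283) [279.3 211.3] [77. 76. 76.]
[(32, [364.2, 58.2], [359, 53, 11, 13]), (24, [389.0, 146.2], [381, 145, 16, 3]), (24, [388.2, 151.8], [381, 151, 15, 3]), (33, [391.2, 157.0], [382, 156, 20, 3]), (35, [393.3, 162.4], [383, 161, 21, 4])]
scene dark [(28, [266.3, 193.1], [259, 189, 14, 8]), (25, [232.4, 245.3], [229, 241, 7, 8]), (25, [391.6, 273.4], [390, 270, 5, 8]), (27, [413.3, 283.4], [411, 279, 6, 9]), (29, [397.5, 288.2], [395, 284, 6, 9]), (24, [381.2, 293.2], [379, 290, 5, 7]), (27, [404.1, 303.8], [402, 300, 6, 8])]
```

```bash
python3 -m inch '[-4,-20,0,0,60,-11,-58,0,0,40,-18,-98,0,0,20,-25,-138,0,0,0,-32,-178,0,0,0,-39,-218,0,0,0,-46,-258,0,0,0,-53,-298,0,0,0,-60,-338,0,0,0,-67,-378,0,0,0]'&& python3 -m inch '[-5,-30,0,0,0,-10,-60,0,0,0,-16,-90,0,0,0,-21,-105,0,0,0,-23,-110,0,0,0,-23,-110,0,0,0,-23,-110,0,0,0]'
python3 - <<'E'
from h import *
c=cam("wrist");pickle.dump(c,open("w12.pkl","wb"));t=pickle.load(open("ts.pkl","rb"));s=robot.read_state();print(s["tool_pos"])
def plate(c,z):
    im=c["image"].astype(int);m=((im.min(2)>185)&(im.max(2)-im.min(2)<30)).astype(np.uint8)
    q=proj(c,[.57,-.23,.05]);yy,xx=np.indices(m.shape);m[np.hypot(xx-q[0],yy-q[1])>z]=0
    m=cv2.morphologyEx(m,cv2.MORPH_CLOSE,np.ones((13,13)));n,l,st,ce=cv2.connectedComponentsWithStats(m)
    i=1+st[1:,4].argmax();k=cv2.findContours((l==i).astype(np.uint8),0,1)[0][0]
    a=cv2.approxPolyDP(k,.04*cv2.arcLength(k,True),True)[:,0];return st[i].tolist(),a.tolist(),cv2.boxPoints(cv2.minAreaRect(k)).round(1).tolist()
print(plate(c,110));
for k in (0,1):
    # lower threshold for room cameras
    print(plate(t[k],45))
E
```

```text
t: 47.38
tool_pos: [0.5226, -0.1214, 0.2261]
orientation: [-3.141, -0.002, 0.001]
force: [1.0, -0.3, 0.3]
opening: 0.0016
gripper_force: 0.0
t: 47.97
tool_pos: [0.5006, -0.2293, 0.2262]
orientation: [-3.141, -0.001, 0.001]
force: [0.7, -0.0, -0.4]
opening: 0.0007
gripper_force: 0.0
[ 0.50077458 -0.22888526  0.22633875]
([204, 9, 220, 220, 35811], [[305, 9], [204, 129], [323, 228], [422, 101]], [[165.10000610351562, 81.30000305175781], [355.6000061035156, -28.399999618530273], [463.5, 159.0], [273.0, 268.70001220703125]])Traceback (most recent call last):
  File "<stdin>", line 12, in <module>
  File "<stdin>", line 7, in plate
ValueError: attempt to get argmax of an empty sequence
```

```bash
cat > pl.py <<'E'
from h import *
c=pickle.load(open("w12.pkl","rb"));t=pickle.load(open("ts.pkl","rb"))
def plate(c,rad,th,k):
    im=c["image"].astype(int);m=((im.min(2)>th)&(im.max(2)-im.min(2)<40)).astype(np.uint8)
    q=proj(c,[.57,-.23,.05]);yy,xx=np.indices(m.shape);m[np.hypot(xx-q[0],yy-q[1])>rad]=0
    m=cv2.morphologyEx(m,cv2.MORPH_CLOSE,np.ones((k,k)));m=cv2.morphologyEx(m,cv2.MORPH_OPEN,np.ones((3,3)))
    n,l,st,ce=cv2.connectedComponentsWithStats(m)
    if n<2:return None
    i=1+st[1:,4].argmax();k=cv2.findContours((l==i).astype(np.uint8),0,1)[0][0]
    a=cv2.approxPolyDP(k,.04*cv2.arcLength(k,True),True)[:,0];return st[i].tolist(),a.tolist(),cv2.boxPoints(cv2.minAreaRect(k)).round(1).tolist()
W=[plate(c,130,th,15) for th in(210,225,235)];T=[plate(t[0],45,th,7) for th in(140,155)];S=[plate(t[1],45,th,9) for th in(170,185)]
for r in W+T+S:print(r)
print(c["image"][100:260:12,330].tolist())
E
python3 pl.py
```

```text
([263, 18, 83, 137, 8606], [[332, 18], [263, 27], [281, 154], [345, 146]], [[262.5, 25.0], [332.5, 16.5], [348.20001220703125, 146.5], [278.29998779296875, 155.0]])
([267, 24, 79, 131, 8142], [[330, 24], [267, 32], [281, 154], [344, 146]], [[264.8999938964844, 30.799999237060547], [330.3999938964844, 22.700000762939453], [345.70001220703125, 146.6999969482422], [280.20001220703125, 154.8000030517578]])
([268, 25, 77, 130, 7960], [[326, 25], [268, 32], [281, 154], [344, 146]], [[266.0, 31.399999618530273], [330.70001220703125, 23.899999618530273], [344.8999938964844, 146.89999389648438], [280.20001220703125, 154.39999389648438]])
([377, 131, 27, 40, 824], [[377, 132], [383, 169], [402, 168], [398, 131]], [[376.5, 132.10000610351562], [397.6000061035156, 128.60000610351562], [404.1000061035156, 167.8000030517578], [383.1000061035156, 171.3000030517578]])
([378, 132, 26, 38, 758], [[379, 133], [384, 169], [403, 167], [397, 132]], [[376.8999938964844, 133.39999389648438], [397.6000061035156, 129.89999389648438], [403.8999938964844, 167.39999389648438], [383.1000061035156, 170.8000030517578]])
([188, 162, 90, 90, 5204], [[222, 163], [189, 217], [226, 241], [256, 207], [240, 251], [276, 195]], [[175.8000030517578, 224.8000030517578], [209.39999389648438, 147.6999969482422], [291.6000061035156, 183.60000610351562], [258.0, 260.6000061035156]])
([190, 192, 59, 49, 1668], [[247, 197], [205, 199], [191, 222], [227, 240]], [[185.0, 220.60000610351562], [211.3000030517578, 176.0], [251.1999969482422, 199.5], [225.0, 244.1999969482422]])
[[38, 36, 34], [252, 248, 242], [252, 247, 241], [37, 36, 34], [250, 249, 243], [208, 193, 186], [205, 190, 183], [215, 201, 194], [212, 198, 191], [213, 197, 193], [205, 191, 184], [214, 200, 193], [103, 113, 115], [100, 109, 113]]
```

```bash
cat >> pl.py <<'E'
print("----")
a=t[0];P=[];
for p,q in [((281,154),(383.3,171)),((344.5,146.5),(404,168))]:print(tri(c,p,a,q)); P.append((plane(c,p,.068)+0*plane(a,q,.068)));print(plane(c,p,.068),plane(a,q,.068))
P=np.array(P);print("width",np.linalg.norm(P[0]-P[1]))
H=[plane(c,(266,30),.035),plane(c,(330,22),.035)];print("hinge-side",H)
m=P.mean(0);h=np.mean(H,0);d=(h-m)[:2];print("len",np.linalg.norm(h-m));d/=np.linalg.norm(d);print("dir",d,"pad",m[:2]+d*.0275)
n=np.array([P[0]-P[1]])[0,:2];print("edge normal dir",n/np.linalg.norm(n))
E
python3 pl.py|sed '1,/----/d'
```

```text
(array([ 0.53409388, -0.19855347,  0.05951484]), np.float64(0.003508231925380625))
[ 0.53631606 -0.19811877  0.068     ] [ 0.53143073 -0.19832386  0.068     ]
(array([ 0.54308366, -0.26098568,  0.06156935]), np.float64(0.00012528606763154618))
[ 0.54367714 -0.26043904  0.068     ] [ 0.54194121 -0.25942421  0.068     ]
width 0.06275349773043373
hinge-side [array([ 0.65691761, -0.1824706 ,  0.035     ]), array([ 0.66422325, -0.24646634,  0.035     ])]
len 0.12588248061044416
dir [0.99254034 0.12191663] pad [ 0.56729146 -0.2259262 ]
edge normal dir [-0.11730149  0.99309635]
```

```bash
python3 -m inch '[20,0,-20,0,0,40,1,-50,0,0,55,3,-85,0,0,65,3,-120,0,0,65,3,-140,0,0,65,3,-148,0,0,65,3,-148,0,0,65,3,-148,0,0,65,3,-148,0,0]'; python3 -m inch '[0,0,-4,0,0,0,0,-8,0,0,0,0,-11,0,0,0,0,-11,0,0]'
```

```text
t: 48.77
tool_pos: [0.5669, -0.2274, 0.0812]
orientation: [3.14, 0.002, 0.005]
force: [0.0, 0.0, 1.0]
opening: 0.0008
gripper_force: 0.0
t: 49.1
tool_pos: [0.5651, -0.2271, 0.0672]
orientation: [-3.141, -0.0, 0.001]
force: [-0.5, -0.1, -0.4]
opening: 0.0007
gripper_force: 0.0
```

```bash
python3 -m inch '[0,0,-4,0,0,0,0,-8,0,0,0,0,-8,0,0]';python3 -m inch '[0,0,-5,0,0,0,0,-10,0,0,0,0,-14,0,0,0,0,-14,0,0]'
```

```text
t: 49.35
tool_pos: [0.5653, -0.2274, 0.0591]
orientation: [3.141, 0.001, -0.0]
force: [-0.9, -1.7, 4.3]
opening: 0.0005
gripper_force: 1.8
t: 49.68
tool_pos: [0.5652, -0.2277, 0.0454]
orientation: [3.141, 0.0, -0.001]
force: [-3.6, -1.9, 8.0]
opening: 0.001
gripper_force: 3.5
```

```bash
python3 -m inch '[0,0,-4,0,0,0,0,-8,0,0,0,0,-11,0,0,0,0,-11,0,0,0,0,-11,0,0,0,0,-11,0,0]'
```

```text
t: 50.18
tool_pos: [0.5654, -0.2279, 0.0377]
orientation: [3.14, 0.001, -0.001]
force: [-14.8, 3.3, 25.5]
opening: 0.0002
gripper_force: 13.1
```

```bash
python3 -m inch '[0,0,0,0,0,0,0,0,0,0,0,0,0,0,0,0,0,5,0,0,0,0,12,0,0,0,0,25,0,0,0,0,45,0,0,0,0,80,0,0,0,0,120,0,0,0,0,140,0,0]'; python3 -m inch '[-30,0,20,0,0,-60,0,20,0,0,-80,0,20,0,0,-80,0,20,0,0]'
python3 - <<'E'
from h import *
t=cam("top");s=cam("scene");a,b=pickle.load(open("ts.pkl","rb"))
for n,x,y in(("top",t,a),("scene",s,b)):
    im=x["image"].astype(int);hsv=cv2.cvtColor(x["image"],cv2.COLOR_BGR2HSV)
    print(n,"orange jar",[v for v in blobs((hsv[...,0]>4)&(hsv[...,0]<20)&(hsv[...,1]>150)&(hsv[...,2]>120),20,400)])
    if n=="top":print(blobs((im.min(2)>165)&(im.max(2)-im.min(2)<40),20,200))
    print("dark",[v for v in blobs(im.max(2)<45,10,60) if 110<v[2][1]<310 and 150<v[2][0]<480])
c=cam("wrist");p=robot.read_state();print(p["tool_pos"],p["t"])
import importlib
w=pickle.load(open("w12.pkl","rb"))
im=c["image"].astype(int);m=((im.min(2)>225)).astype(np.uint8);print("plate",blobs(cv2.morphologyEx(m,cv2.MORPH_CLOSE,np.ones((15,15))),2000,20000), proj(c,[.536,-.198,.068]),proj(c,[.5437,-.2604,.068]))
E
```

```text
t: 51.02
tool_pos: [0.5668, -0.2276, 0.1798]
orientation: [3.14, 0.001, 0.007]
force: [0.4, 0.2, 0.4]
opening: 0.0008
gripper_force: 0.0
t: 51.35
tool_pos: [0.4827, -0.227, 0.195]
orientation: [-3.141, 0.001, 0.002]
force: [-0.9, 0.6, -0.5]
opening: 0.0006
gripper_force: 0.0
top orange jar [(132, [309.0, 152.9], [302, 145, 15, 16]), (290, [42.9, 255.0], [40, 199, 6, 114]), (378, [118.5, 248.4], [115, 198, 8, 103]), (397, [126.4, 248.2], [123, 199, 7, 99]), (186, [54.5, 241.9], [53, 204, 4, 76]), (91, [65.0, 224.3], [64, 206, 3, 38]), (33, [55.5, 296.2], [55, 288, 2, 17])]
[(72, [242.6, 58.8], [231, 48, 31, 27]), (158, [252.7, 67.6], [243, 57, 20, 17]), (117, [359.4, 63.4], [352, 56, 17, 15]), (37, [218.7, 127.9], [213, 123, 11, 9]), (198, [226.1, 135.8], [212, 123, 30, 27]), (112, [385.9, 137.7], [378, 133, 18, 10]), (108, [235.6, 146.1], [226, 136, 21, 20]), (28, [388.9, 146.2], [380, 145, 18, 3]), (31, [390.5, 151.6], [381, 150, 20, 4]), (30, [392.6, 156.8], [382, 156, 20, 3])]
dark [(28, [215.8, 124.6], [213, 121, 7, 8]), (31, [234.0, 124.3], [231, 121, 7, 8]), (27, [224.4, 133.3]
[... 591 characters left out ...]
, 166, 37, 21]), (219, [309.6, 251.9], [300, 243, 20, 17])]
dark [(53, [261.7, 124.3], [250, 114, 23, 18]), (34, [265.6, 193.1], [256, 189, 17, 9]), (13, [204.2, 236.4], [202, 235, 5, 4]), (11, [310.4, 235.6], [306, 234, 9, 3]), (30, [232.4, 245.3], [229, 241, 7, 9]), (36, [338.2, 270.7], [325, 261, 26, 22]), (27, [391.6, 273.4], [390, 270, 5, 8]), (29, [413.3, 283.3], [411, 279, 6, 9]), (30, [397.4, 288.1], [395, 284, 6, 9]), (24, [307.9, 292.4], [300, 288, 17, 9]), (25, [381.2, 293.1], [379, 290, 5, 7]), (27, [404.2, 303.8], [402, 300, 7, 8])]
[ 0.48571849 -0.22710009  0.19487257] 51.5
plate [(10061, [306.6, 68.4], [264, 0, 87, 142])] [279.3538116  141.26398271] [350.39517174 132.37460718]
```

```bash
python3 -m inch '[0,0,20,0,0,0,0,20,0,0,0,0,20,0,0,0,0,20,0,0]'; python3 -c "
from plant import job;print(job.close_job())"
```

```text
t: 51.83
tool_pos: [0.486, -0.227, 0.214]
orientation: [-3.141, -0.001, 0.0]
force: [-0.1, 0.3, -0.3]
opening: 0.0004
gripper_force: 0.0
the job is handed in; nothing more can be done
None
```

The job is handed in at about 52 s: the jar is in the drip tray, all five white bottles found on the bench stand upright in the cup (one in the middle, four round it), and the pedal was pressed to its stop, held about half a second and let up; no verdict came back.

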